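# Reset the ratchet recipe stand and prop it at its second notch

## Robot

A 6-joint arm with a two-finger parallel gripper is mounted at the origin on the work surface. World frame = base frame: x ahead of the robot, y to its left, z up, the work surface at z = 0. Lengths are in m, angles in rad, forces in N, time in s.
With the tool pointing down it reaches from about 0.375 to 0.9 m from the base axis. Payload 3.1 kg.
Tool frame: the origin (TCP) lies on the centre line of the jaws, within the pads' length; the fingertips stand 8 mm ahead of it and the grasp point (between the pads) lies 11 mm behind it; z points along the fingers, x is the direction in which the jaws open and shut, and the axes are right-handed (so a half turn about z gives the same grasp; the last joint's range is limited). The gripper opens to 85 mm and grips with 20 to 120 N. Pads are 22 mm wide; open, the fingers measure 114 mm over their backs; the gripper's body (76 mm by 85 mm) begins 54 mm behind the grasp point. The pads swing forward as they close: fully open they stand 13 mm farther back than shut.
Start: joints at [-1.337, 0.527, 1.433, -0, 1.181, -0.178], TCP at [0.25, -0.573, 0.239] pointing down, gripper open.
Joint ranges: [-3.08, 3.08], [-0.75, 2.2], [0.22, 2.44], [-1.43, 4.57], [0, 2.65], [-2.85, 2.85]. Speed limits (rad/s): [2.79, 2.79, 3.14, 3.14, 3.14, 3.14].

## Interface

Orientations are given as a unit quaternion [x, y, z, w].
In Python, from bench import sensors, viewer, arm gives the robot as it stands. The module is installed in compiled form; this text tells all that it offers.
- The arm moves only by the tool servo_tool, never from a script. Its argument "steps" is a list of rows, each a list of 3 entries, a list of its own where there are three numbers: the shift along the tool's x, y, z in m, then the turn about the tool's z in rad, then the opening, from -1 (shut) to 1 (fully open). A call has 1 to 5 rows; each row shifts and turns the commanded pose from where the row before left it, along the tool's axes as they then stand; what a row does not reach is not made up. A row lasts 1/10 s, in which the tool goes at most 50 mm and 8.59 degrees, less where a joint would pass 70% of its speed; a pose out of reach is approached as far as the arm can. A call with a gripper value outside its range is refused whole. The fingers move at their own pace and stop on an object; "squeeze" is the grip in N (left out, the last holds). Time passes only in rows, so rows that do not move let the fingers close. It gives the time, the measured TCP pose, the force and the opening at its end, in the units of the state.
- sensors.observe(): the state, without advancing time (a new reading comes with each control period).
- viewer.read_camera(name): name is "scene" or "top" or "wrist"; returns a dict with "image" (420x560x3 uint8, red, green, blue), "z_map" (420x560 float32, m along the optical axis (not along the pixel's ray), 0 where there is no reading), "camera_matrix" (3x3 intrinsics, pixels), "rvec" (rotation vector, rad) and "tvec" (3), from world to camera coordinates, as OpenCV has them. Camera axes: x right, y down, z forward; pixel columns grow to the right and rows downward; lengths in m; the calibration is good to about 2 mm. A picture is of the moment at which its call begins.
- arm.close_job(): hands the job in, once; it reports no verdict.
The state is a dict: "time_s": time; "joint_positions": joint angles; "dq": joint speeds; "joint_torque": joint torques, N m; "position": TCP position; "tcp_rot": TCP orientation; "ft_force": force on the tool from outside, world axes, zero at the start; "wrist_torque": the same for the moment, N m; "width": opening from 0.0 (shut) to 1.0 (fully open).
Only numpy, scipy, OpenCV 4.12 (cv2) and the standard library are available. Lean on these libraries where they do the work, as an engineer would, in place of code of your own. Each camera call takes 0.05 s, during which the arm holds its last target.

## Task

The wooden recipe stand is propped too steep for the cookbook. Take its board by the round top rail, raise it past its last notch so that the prop lets go, lower it right down flat, then raise it again and leave it propped in its second notch from the bottom. Ease the board down by feel onto the prop: never let it drop, never bear down on the prop and do not touch the prop; leave everything else on the worktop where it is.

Things in the scene. Friction and masses are not known exactly. Their poses are not given: they have to be found in the camera images.
- stand: Fixed base of the beech recipe stand: a low tray 255 mm deep, 240 mm wide, 44 mm high, with a rack of five saw-tooth notches inside for the prop. Origin on the worktop under the middle of the hinge line; x runs level from the hinge line to the back (the way the flat board points), y along the hinge line, z up.
- hinge (a point): Middle of the board's hinge line, 40 mm above the worktop; axes as the stand's. The hinge has a little friction. The board weighs 0.5 to 0.75 kg: 3 to 4 N at the top rail when flat, about 2 N when steep.
- board (a joint): Board angle, rad: 0 flat on its pads, grows as the top rail rises, hard stop 1.36. Rests in the notches, from the bottom, at about 0.708, 0.801, 0.888, 0.972, 1.052; per stand all shift together by up to 0.02, and 1 and 2 (own strip) by up to 0.022 more, either way. A notch catches 0.01 above its rest angle. The prop lets go past 1.15 (1.20 at most). Starts resting in notch 3 or 4.
- top_rail (a point): Middle of the round rail along the board's free edge: 16 mm thick, 262 mm long, parallel to the hinge line, 310 mm up the board from it and 10 mm out to the face side (flat: 50 mm above the worktop). The slot between rail and panel is 57 mm wide: fingers can straddle the rail from above; nothing is under it when flat. It may turn in the fingers. x up the board, y along the rail, z out of the face.
- prop: Steel prop under the board; origin at its pivot 110 mm from the hinge line, x along its 140 mm legs to its 8 mm foot roller. The foot clicks over the notches as the board rises and holds it from falling back; past the last it falls off the rack's front and slides back under it as the board is lowered; flat, it is ready for notch 1. Bearing down on the top rail loads it threefold: 40 N at most.
- beaker: Bystander: clear measuring beaker, 80 mm wide, 100 mm high, beside the stand. Origin under its middle.
- mill: Bystander: turned wooden pepper mill, 52 mm wide, 156 mm high, beside the stand. Origin under its middle.
- bowl: Bystander: blue mixing bowl, 220 mm wide, 85 mm high. Origin under its middle.
- pink_bowl: Bystander: small pink bowl, 120 mm wide, 60 mm high. Origin under its middle.
- pin_long: Bystander: tapered rolling pin, 380 mm long, 35 mm thick, lying along its y. Origin under its middle.
- cookbook: Bystander: closed cookbook, 150 x 205 x 21 mm, lying flat. Origin under its middle.
- spatula: Bystander: spatula lying flat. Origin under its middle.

How it is judged:
On the way, in this order (a step that is already met when the one before it is completed fails the run):
1. the board is raised past its last notch, where the prop lets go (value of joint board above 1.09 rad), for 0.1 s.
2. the board is lowered right down flat (value of joint board below 0.03 rad), for 0.2 s.
At the end, for the whole second after the job is handed in: The board rests on its prop in the second notch from the bottom (board angle between 0.755 and 0.846 rad, which holds only that notch), still, and let go (value of joint board between 0.755 and 0.846 rad and velocity of joint board between -0.03 and 0.03 rad/s); the robot touches nothing.
It fails at once if the board is let drop: it falls faster than 0.35 rad/s with no finger on the stand, or comes down faster than 1.5 rad/s in any case (velocity of joint board below -1.5 rad/s or (velocity of joint board below -0.35 rad/s and contact force between the fingers and stand below 0.3 N)).
It fails at once if the prop is overloaded by bearing down on the board (more than 40 N) (contact force between prop and anything else above 40 N and contact force between prop and stand below 0.5 N).
It fails at once if the robot touches the prop (contact force between any of the fingers, the arm and prop above 0.5 N).
It fails at once if a bystander is moved by more than 20 mm (distance of any of beaker, mill, bowl, pink_bowl, pin_long, cookbook, spatula from where it was at the start of the episode above 0.02 m).
It also fails if it takes over 72 s, if anything falls off the work surface, if the arm or the gripper's body presses on something with over 40 N, if the wrist force passes 120 N, or if a joint passes its speed limit or range.

## Working session

There is one attempt and no reset: what is moved stays moved. The work goes in short steps, Python scripts to look and compute and a tool call to move; the robot and the scene stay as the last step left them, time stands still between calls to the robot, and variables do not carry over. Pictures are saved under pics/ and viewed, and the job is handed in when it is done.

Besides the shell and the picture viewer there is one more tool, called after "Request:" as a command line: name --argument value ..., lists and objects as JSON in quotes. servo_tool: Moves the arm, as the interface text tells. Its arguments: {"type":"object","properties":{"steps":{"type":"array"},"squeeze":{"type":"number"}},"required":["steps"]}

```bash
mkdir -p pics; python3 - <<'E'
from bench import sensors, viewer, arm
import cv2,numpy as np
print(sensors.observe())
for n in ["scene","top","wrist"]:
    d=viewer.read_camera(n); cv2.imwrite(f"pics/{n}0.png",d["image"][:,:,::-1]); np.savez(f"{n}0.npz",**d)
    print(n,d["camera_matrix"].round(1).tolist(),d["rvec"],d["tvec"])
E
```

```text
{'time_s': 0.0, 'joint_positions': array([-1.33748316e+00,  5.28489093e-01,  1.43391268e+00, -7.02597960e-06,
        1.18140488e+00, -1.78508848e-01]), 'dq': array([ 1.61783328e-03,  3.89929705e-04, -4.27030057e-04, -3.21020420e-05,
        1.34552549e-03,  1.49686943e-03]), 'joint_torque': array([ 2.31044596e-04, -4.42346334e+01, -1.78022754e+01, -2.50425919e-04,
        8.55421677e-03, -1.08129927e-05]), 'position': array([ 0.25002885, -0.57203775,  0.23831622]), 'tcp_rot': array([ 8.36743811e-01, -5.47593435e-01, -8.06151852e-04, -7.58665888e-04]), 'ft_force': array([0.04792602, 0.43688784, 0.28214821]), 'wrist_torque': array([ 0.06159255, -0.01088663,  0.00046417]), 'width': 0.9990917479788611}
scene [[461.5, 0.0, 275.7], [0.0, 461.5, 209.2], [0.0, 0.0, 1.0]] [ 0.81288531  2.45956998 -1.19613143] [ 0.42569528 -0.16851189  1.93757923]
top [[524.7, 0.0, 277.1], [0.0, 524.7, 220.5], [0.0, 0.0, 1.0]] [ 2.1724342  -2.17732961  0.06259051] [0.03531523 0.57053881 1.63040932]
wrist [[372.6, 0.0, 276.9], [0.0, 372.6, 211.7], [0.0, 0.0, 1.0]] [-2.40879976  1.57474684  0.24299284] [-0.62545807 -0.03957562  0.37949743]
```

View pics/scene0.png

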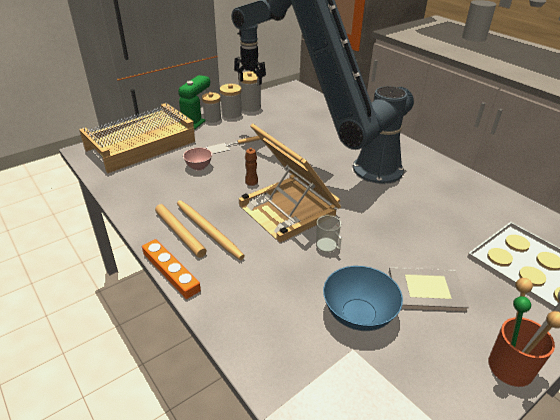

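View pics/top0.png

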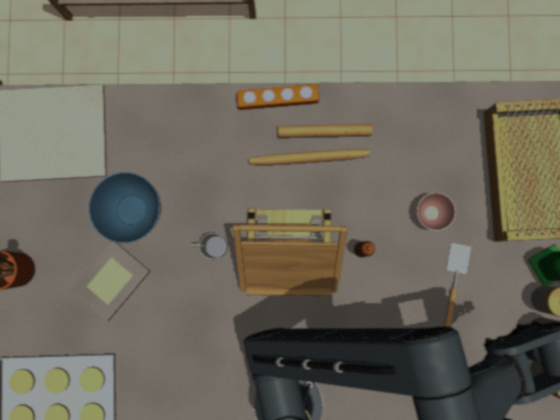

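View pics/wrist0.png

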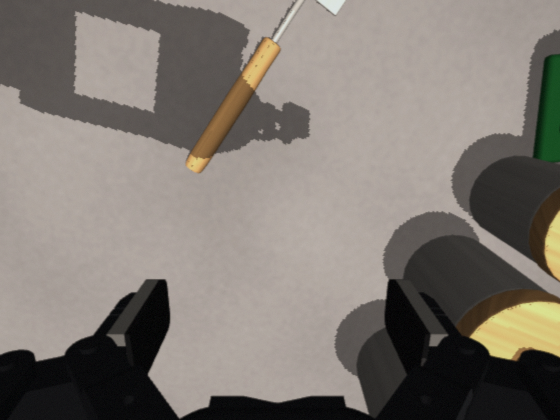

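```bash
cat > h.py <<'E'
import numpy as np,cv2
def load(n): return dict(np.load(n+".npz"))
def w(d,u,v,r=1):
    z=d["z_map"][v-r:v+r+1,u-r:u+r+1]; z=np.median(z[z>0])
    K=d["camera_matrix"]; p=np.linalg.inv(K)@[u,v,1]*z
    R=cv2.Rodrigues(d["rvec"])[0]; return R.T@(p-d["tvec"].ravel())
def pts(d):
    K=d["camera_matrix"]; h,ww=d["z_map"].shape; V,U=np.mgrid[:h,:ww]; z=d["z_map"]
    P=np.stack([(U-K[0,2])/K[0,0]*z,(V-K[1,2])/K[1,1]*z,z],-1)
    R=cv2.Rodrigues(d["rvec"])[0]; return (P-d["tvec"].ravel())@R
E
python3 - <<'E'
from h import *
for n,box in [("top0",(180,190,390,310)),("scene0",(220,110,360,260))]:
    d=load(n);x0,y0,x1,y1=box
    cv2.imwrite(f"pics/{n}c.png",cv2.resize(d["image"][y0:y1,x0:x1,::-1],None,fx=3.7,fy=3.7,interpolation=cv2.INTER_CUBIC))
d=load("top0")
for u,v in [(240,228),(265,228),(290,229),(320,229),(340,230),(262,250),(320,250),(262,285),(320,285),(245,292),(332,292)]: print(u,v,w(d,u,v).round(4))
E
```

```text
240 228 [0.53   0.126  0.3029]
265 228 [0.5296 0.0605 0.3076]
290 229 [ 0.5268 -0.0045  0.3073]
320 229 [ 0.5265 -0.0822  0.3091]
340 230 [ 0.524  -0.1344  0.3051]
262 250 [0.474  0.0722 0.2227]
320 250 [ 0.4737 -0.0871  0.2263]
262 285 [0.3711 0.079  0.0721]
320 285 [ 0.3713 -0.0958  0.0788]
245 292 [ 0.3457  0.1362 -0.0005]
332 292 [ 0.3495 -0.1328  0.0652]
```

View pics/top0c.png

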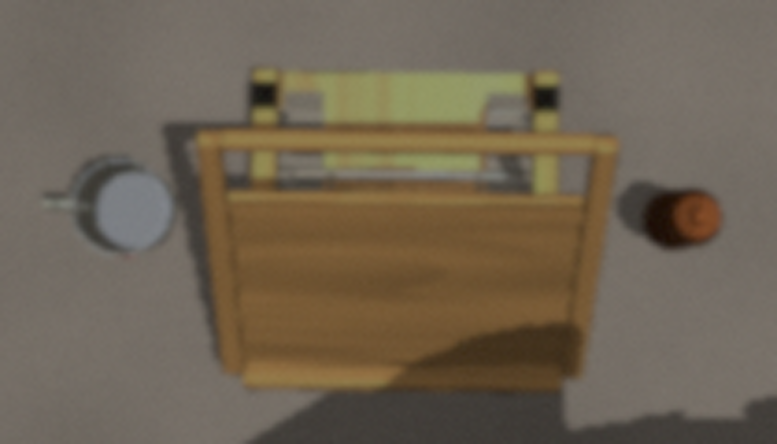

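View pics/scene0c.png

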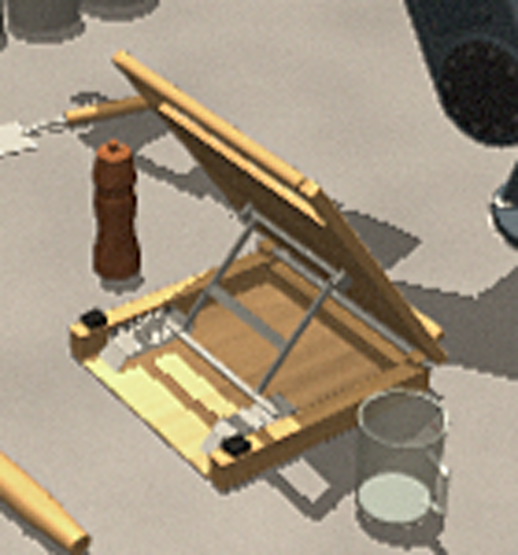

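```bash
python3 - <<'E'
from h import *
d=load("top0");P=pts(d)
S=P[205:300,225:355].reshape(-1,3)
# panel plane
q=P[248:285,258:322].reshape(-1,3); 
for _ in range(4):
    c=q.mean(0); n=np.linalg.svd(q-c)[2][2]; n*=np.sign(n[2]); r=(q-c)@n; print(n.round(4),r.std().round(5)); q=q[abs(r)<2.5*r.std()+1e-4]
th=np.arctan2(np.hypot(n[0],n[1]),n[2]); print("theta",th,"yaw",np.arctan2(-n[1],-n[0]),c)
# rail from all
s=S[(S[:,2]>0.29)&(S[:,0]>.5)]
print(len(s),s.min(0),s.max(0))
ctr=[]
for u in range(240,342,4):
    col=P[222:236,u]; im=d["image"][222:236,u].sum(-1)
    ok=col[:,2]>.285; ctr.append([col[ok,0].mean(),col[ok,1].mean(),col[ok,2].max(),ok.sum()])
ctr=np.array(ctr); print(ctr[::3].round(4)); print(np.polyfit(ctr[:,1],ctr[:,0],1),np.median(ctr[:,2]))
E
```

```text
[-0.9888  0.0049  0.1493] 0.0271
[-0.8242  0.012   0.5661] 0.00185
[-0.8242  0.0121  0.5662] 0.00178
[-0.8242  0.0121  0.5662] 0.00175
theta 0.9689384896383297 yaw -0.01462072247370221 [ 0.42857041 -0.00369922  0.15976103]
735 [ 0.50903072 -0.1532024   0.29003028] [0.53825729 0.14462064 0.31571166]
[[ 5.264e-01  1.264e-01  3.070e-01  1.000e+01]
 [ 5.310e-01  9.440e-02  3.094e-01  6.000e+00]
 [ 5.309e-01  6.310e-02  3.116e-01  6.000e+00]
 [ 5.308e-01  3.190e-02  3.104e-01  6.000e+00]
 [ 5.307e-01  7.000e-04  3.106e-01  6.000e+00]
 [ 5.282e-01 -3.050e-02  3.082e-01  6.000e+00]
 [ 5.281e-01 -6.170e-02  3.086e-01  6.000e+00]
 [ 5.279e-01 -9.280e-02  3.089e-01  6.000e+00]
 [ 5.278e-01 -1.238e-01  3.104e-01  6.000e+00]]
[0.01671791 0.52929428] 0.31002274859444146
```

Request:
servo_tool --steps '[[[0,0,-0.03],-0.143,1],[[0,0,-0.03],-0.143,1],[[0,0,-0.03],-0.143,1],[[0,0,-0.03],-0.143,1],[[0,0,-0.02],-0.143,1]]' --squeeze 25

```text
time_s: 0.65
position: [0.2503, -0.5731, 0.3816]
tcp_rot: [0.976, -0.217, 0.001, 0.001]
ft_force: [-0.5, 0.3, 0.8]
width: 0.997
```

Request:
servo_tool --steps '[[[0,0,0],-0.143,1],[[0,0,0],-0.143,1],[[0,0,0],-0.143,1],[[0,0,0],0,1]]'

```text
time_s: 1.05
position: [0.2501, -0.5725, 0.3789]
tcp_rot: [1.0, -0.008, -0.0, -0.0]
ft_force: [0.1, -0.1, -0.3]
width: 0.999
```

Request:
servo_tool --steps '[[[0.02,-0.044,0],0,0.8],[[0.02,-0.044,0],0,0.8],[[0.02,-0.044,0],0,0.8],[[0.02,-0.044,0],0,0.8],[[0.02,-0.044,0],0,0.8]]'

```text
time_s: 1.55
position: [0.3539, -0.3523, 0.3791]
tcp_rot: [1.0, -0.01, 0.0, -0.0]
ft_force: [0.9, -1.4, 0.4]
width: 0.901
```

Request:
servo_tool --steps '[[[0.02,-0.044,0],0,0.8],[[0.02,-0.044,0],0,0.8],[[0.02,-0.044,0],0,0.8],[[0.02,-0.044,0],0,0.8],[[0.02,-0.044,0],0,0.8]]'

```text
time_s: 2.05
position: [0.4571, -0.1338, 0.3793]
tcp_rot: [1.0, -0.009, 0.0, 0.0]
ft_force: [1.6, -0.4, -0.2]
width: 0.904
```

Request:
servo_tool --steps '[[[0.023,-0.044,0],0,0.8],[[0.023,-0.044,0],0,0.8],[[0.023,-0.044,0],0,0.8],[[0,0,0],0,0.8],[[0,0,0],0,0.8]]'

```text
time_s: 2.55
position: [0.5276, -0.0038, 0.3788]
tcp_rot: [1.0, -0.007, -0.001, 0.0]
ft_force: [0.2, -0.5, 0.5]
width: 0.9
```

```bash
cat > look.py <<'E'
import sys
from bench import sensors, viewer
import cv2,numpy as np
t=sys.argv[1]; s=sensors.observe(); print(s["time_s"],s["position"].round(4),s["tcp_rot"].round(4),s["ft_force"].round(2))
for n in sys.argv[2:]:
    d=viewer.read_camera(n); cv2.imwrite(f"pics/{n}{t}.png",d["image"][:,:,::-1]); np.savez(f"{n}{t}.npz",**d)
E
python3 look.py 1 wrist scene
```

```text
2.55 [ 0.5276 -0.0038  0.3788] [ 1.0e+00 -7.1e-03 -6.0e-04  2.0e-04] [ 0.17 -0.54  0.5 ]
```

View pics/wrist1.png

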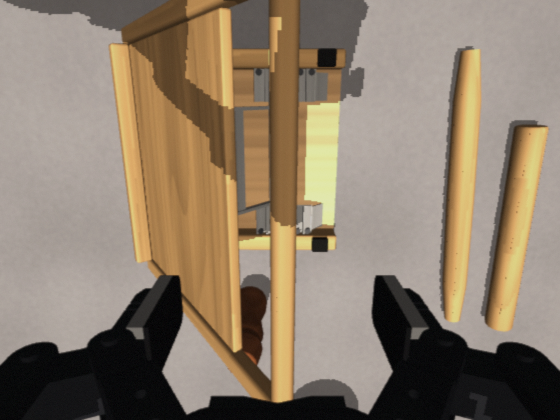

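View pics/scene1.png

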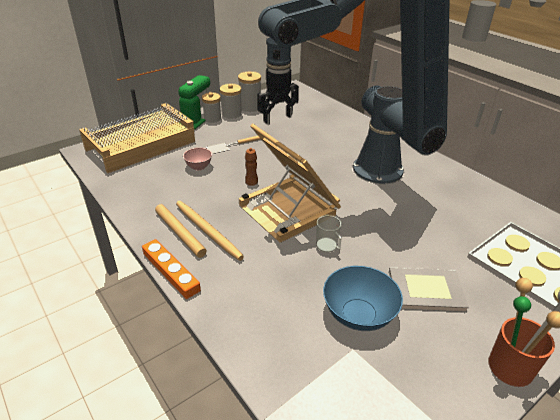

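```bash
python3 - <<'E'
from h import *
d=load("wrist1")
for u,v in [(284,60),(284,120),(285,180),(284,240),(284,300)]: print(u,v,w(d,u,v).round(4))
P=pts(d)
for v in (100,180,260,320):
    r=P[v,262:308]; ok=r[:,2]>.28; print(v,r[ok,0].min().round(4),r[ok,0].max().round(4),r[ok,2].max().round(4),r[ok,1].mean().round(3))
E
```

```text
284 60 [0.5326 0.0882 0.3093]
284 120 [0.5324 0.0584 0.3086]
285 180 [0.5327 0.0257 0.309 ]
284 240 [ 0.5319 -0.0104  0.3089]
284 300 [ 0.5316 -0.0503  0.3094]
100 0.5245 0.5396 0.31 0.069
180 0.5236 0.5391 0.3099 0.025
260 0.5232 0.5387 0.3094 -0.024
320 0.5224 0.5373 0.3092 -0.066
```

Request:
servo_tool --steps '[[[0.003,0,0.02],0,0.8],[[0,0,0.025],0,0.8],[[0,0,0.025],0,0.8],[[0,0,0.019],0,0.8],[[0,0,0],0,0.8]]'

```text
time_s: 3.15
position: [0.5283, -0.0063, 0.2878]
tcp_rot: [1.0, -0.01, -0.003, -0.001]
ft_force: [0.1, -1.1, -0.4]
width: 0.904
```

Request:
servo_tool --steps '[[[0,0,0],0,0.4],[[0,0,0],0,0.2],[[0,0,0],0,-0.3],[[0,0,0],0,-0.7],[[0,0,0],0,-0.9]]' --squeeze 25

```text
time_s: 3.65
position: [0.5312, -0.0049, 0.2911]
tcp_rot: [1.0, -0.007, 0.001, 0.0]
ft_force: [-0.3, -0.3, 2.5]
width: 0.174
```

```bash
cat > arc.py <<'E'
import sys,numpy as np
a,b,n=float(sys.argv[1]),float(sys.argv[2]),int(sys.argv[3])
t=np.linspace(a,b,n+1)+.03225; R=.31016
x=R*np.cos(t); z=R*np.sin(t)
for i in range(n): print(f"{t[i+1]-.03225:.3f}: [{x[i+1]-x[i]:.4f}, 0, {-(z[i+1]-z[i]):.4f}]", f"cum {x[i+1]-x[0]:.4f} {z[i+1]-z[0]:.4f}")
E
python3 arc.py .97 1.25 10; python3 look.py 2 scene
```

```text
0.998: [-0.0074, 0, -0.0046] cum -0.0074 0.0046
1.026: [-0.0075, 0, -0.0044] cum -0.0149 0.0089
1.054: [-0.0076, 0, -0.0042] cum -0.0225 0.0131
1.082: [-0.0077, 0, -0.0039] cum -0.0303 0.0170
1.110: [-0.0078, 0, -0.0037] cum -0.0381 0.0207
1.138: [-0.0079, 0, -0.0035] cum -0.0461 0.0242
1.166: [-0.0080, 0, -0.0033] cum -0.0541 0.0275
1.194: [-0.0081, 0, -0.0030] cum -0.0622 0.0306
1.222: [-0.0082, 0, -0.0028] cum -0.0704 0.0334
1.250: [-0.0083, 0, -0.0026] cum -0.0787 0.0360
3.65 [ 0.5312 -0.0049  0.2911] [ 1.0e+00 -7.5e-03  9.0e-04  2.0e-04] [-0.29 -0.31  2.5 ]
```

View pics/scene2.png

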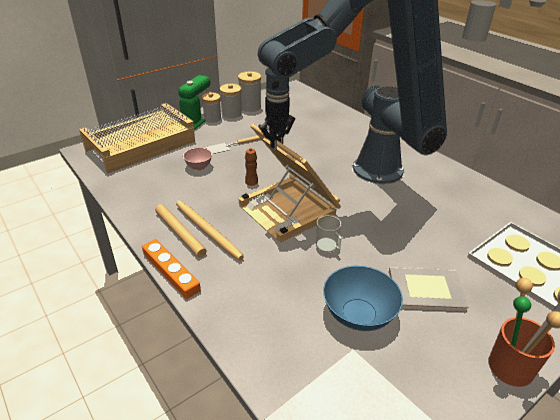

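Request:
servo_tool --steps '[[[-0.0074,0,-0.0046],0,-0.9],[[-0.0075,0,-0.0044],0,-0.9],[[-0.0076,0,-0.0042],0,-0.9],[[-0.0077,0,-0.0039],0,-0.9],[[-0.0078,0,-0.0037],0,-0.9]]'

```text
time_s: 4.2
position: [0.4935, -0.0044, 0.3126]
tcp_rot: [1.0, -0.008, 0.002, 0.0]
ft_force: [3.3, -0.1, 3.8]
width: 0.174
```

Request:
servo_tool --steps '[[[-0.0079,0,-0.0035],0,-0.9],[[-0.008,0,-0.0033],0,-0.9],[[-0.0081,0,-0.003],0,-0.9],[[-0.0082,0,-0.0028],0,-0.9],[[-0.0083,0,-0.0026],0,-0.9]]'

```text
time_s: 4.7
position: [0.4524, -0.0038, 0.3274]
tcp_rot: [1.0, -0.008, 0.001, 0.0]
ft_force: [5.2, 0.2, 5.5]
width: 0.178
```

Request:
servo_tool --steps '[[[0,0,0],0,-0.9],[[0,0,0],0,-0.9],[[0,0,0],0,-0.9]]'

```text
time_s: 5.0
position: [0.4521, -0.0038, 0.3274]
tcp_rot: [1.0, -0.008, 0.001, 0.0]
ft_force: [4.0, 0.4, 7.0]
width: 0.177
```

```bash
python3 look.py 3 scene top; python3 - <<'E'
from h import *
d=load("scene3");x0,y0,x1,y1=220,90,360,250
cv2.imwrite("pics/scene3c.png",cv2.resize(d["image"][y0:y1,x0:x1,::-1],None,fx=3.7,fy=3.7,interpolation=cv2.INTER_CUBIC))
E
python3 arc.py 1.25 0 30
```

```text
5.0 [ 0.4521 -0.0038  0.3274] [ 1.0e+00 -7.5e-03  7.0e-04  2.0e-04] [4.01 0.37 6.96]
1.208: [0.0123, 0, 0.0039] cum 0.0123 -0.0039
1.167: [0.0121, 0, 0.0044] cum 0.0244 -0.0084
1.125: [0.0119, 0, 0.0049] cum 0.0364 -0.0133
1.083: [0.0117, 0, 0.0054] cum 0.0481 -0.0188
1.042: [0.0115, 0, 0.0059] cum 0.0596 -0.0247
1.000: [0.0112, 0, 0.0064] cum 0.0708 -0.0311
0.958: [0.0110, 0, 0.0069] cum 0.0818 -0.0379
0.917: [0.0107, 0, 0.0073] cum 0.0924 -0.0452
0.875: [0.0103, 0, 0.0077] cum 0.1028 -0.0530
0.833: [0.0100, 0, 0.0082] cum 0.1128 -0.0612
0.792: [0.0097, 0, 0.0086] cum 0.1224 -0.0697
0.750: [0.0093, 0, 0.0090] cum 0.1317 -0.0787
0.708: [0.0089, 0, 0.0094] cum 0.1407 -0.0881
0.667: [0.0085, 0, 0.0097] cum 0.1492 -0.0978
0.625: [0.0081, 0, 0.0101] cum 0.1573 -0.1078
0.583: [0.0077, 0, 0.0104] cum 0.1650 -0.1182
0.542: [0.0072, 0, 0.0107] cum 0.1722 -0.1289
0.500: [0.0068, 0, 0.0110] cum 0.1790 -0.1399
0.458: [0.0063, 0, 0.0113] cum 0.1853 -0.1512
0.417: [0.0058, 0, 0.0115] cum 0.1912 -0.1627
0.375: [0.0054, 0, 0.0118] cum 0.1965 -0.1745
0.333: [0.0049, 0, 0.0120] cum 0.2014 -0.1865
0.292: [0.0044, 0, 0.0122] cum 0.2058 -0.1986
0.250: [0.0039, 0, 0.0123] cum 0.2096 -0.2110
0.208: [0.0033, 0, 0.0125] cum 0.2130 -0.2234
0.167: [0.0028, 0, 0.0126] cum 0.2158 -0.2360
0.125: [0.0023, 0, 0.0127] cum 0.2181 -0.2488
0.083: [0.0018, 0, 0.0128] cum 0.2198 -0.2616
0.042: [0.0012, 0, 0.0129] cum 0.2211 -0.2744
0.000: [0.0007, 0, 0.0129] cum 0.2217 -0.2873
```

View pics/scene3c.png

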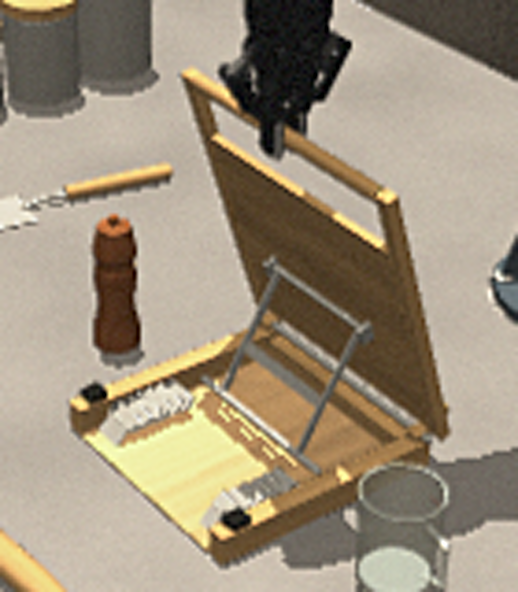

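Request:
servo_tool --steps '[[[0.0123,0,0.0036],0,-0.9],[[0.0121,0,0.0042],0,-0.9],[[0.0119,0,0.0048],0,-0.9],[[0.0117,0,0.0053],0,-0.9],[[0.0115,0,0.0058],0,-0.9]]'

```text
time_s: 5.6
position: [0.5106, -0.0046, 0.302]
tcp_rot: [1.0, -0.007, -0.002, 0.0]
ft_force: [1.8, -1.4, 2.5]
width: 0.179
```

```bash
python3 look.py 4 scene; python3 - <<'E'
from h import *
d=load("scene4");x0,y0,x1,y1=220,90,360,250
cv2.imwrite("pics/scene4c.png",cv2.resize(d["image"][y0:y1,x0:x1,::-1],None,fx=3.7,fy=3.7,interpolation=cv2.INTER_CUBIC))
E
```

```text
5.6 [ 0.5106 -0.0046  0.302 ] [ 1.0e+00 -7.4e-03 -1.9e-03  1.0e-04] [ 1.81 -1.38  2.46]
```

View pics/scene4c.png

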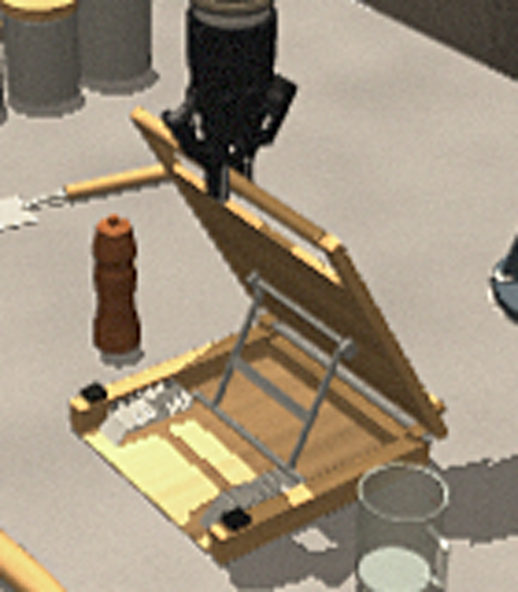

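Request:
servo_tool --steps '[[[0.0112,0,0.0064],0,-0.9],[[0.011,0,0.0069],0,-0.9],[[0.0107,0,0.0073],0,-0.9],[[0.0103,0,0.0077],0,-0.9],[[0.01,0,0.0082],0,-0.9]]'

```text
time_s: 6.15
position: [0.5651, -0.0054, 0.2647]
tcp_rot: [1.0, -0.007, -0.001, -0.0]
ft_force: [-0.8, -2.4, -1.0]
width: 0.176
```

Request:
servo_tool --steps '[[[0.0097,0,0.0086],0,-0.9],[[0.0093,0,0.009],0,-0.9],[[0.0089,0,0.0094],0,-0.9],[[0.0085,0,0.0097],0,-0.9],[[0.0081,0,0.0101],0,-0.9]]'

```text
time_s: 6.65
position: [0.6104, -0.0061, 0.2186]
tcp_rot: [1.0, -0.008, 0.0, 0.0]
ft_force: [-1.2, -1.8, 0.6]
width: 0.172
```

Request:
servo_tool --steps '[[[0.0077,0,0.0104],0,-0.9],[[0.0072,0,0.0107],0,-0.9],[[0.0068,0,0.011],0,-0.9],[[0.0063,0,0.0113],0,-0.9],[[0.0058,0,0.0115],0,-0.9]]'

```text
time_s: 7.15
position: [0.6439, -0.0065, 0.1635]
tcp_rot: [1.0, -0.008, 0.0, -0.0]
ft_force: [0.2, -1.3, -0.2]
width: 0.176
```

Request:
servo_tool --steps '[[[0.0054,0,0.0118],0,-0.9],[[0.0049,0,0.012],0,-0.9],[[0.0044,0,0.0122],0,-0.9],[[0.0039,0,0.0123],0,-0.9],[[0.0033,0,0.0125],0,-0.9]]'

```text
time_s: 7.65
position: [0.6653, -0.0069, 0.1025]
tcp_rot: [1.0, -0.008, -0.0, -0.0]
ft_force: [-0.3, -1.2, -0.4]
width: 0.175
```

Request:
servo_tool --steps '[[[0.0028,0,0.0126],0,-0.9],[[0.0023,0,0.0127],0,-0.9],[[0.0018,0,0.0128],0,-0.9],[[0.001,0,0.0105],0,-0.9],[[0.0005,0,0.0072],0,-0.9]]'

```text
time_s: 8.15
position: [0.6735, -0.0069, 0.0466]
tcp_rot: [1.0, -0.008, -0.0, -0.0]
ft_force: [0.9, -1.8, -1.1]
width: 0.177
```

Request:
servo_tool --steps '[[[0.0002,0,0.004],0,-0.9],[[0,0,0.002],0,-0.9],[[0,0,0.001],0,-0.9]]'

```text
time_s: 8.45
position: [0.6737, -0.0069, 0.0409]
tcp_rot: [1.0, -0.008, 0.0, -0.0]
ft_force: [0.3, -1.2, 4.0]
width: 0.171
```

Request:
servo_tool --steps '[[[0,0,0.001],0,-0.9],[[0,0,0.001],0,-0.9],[[0,0,0],0,-0.9]]'

```text
time_s: 8.75
position: [0.6737, -0.0069, 0.0409]
tcp_rot: [1.0, -0.007, 0.0, 0.0]
ft_force: [-2.5, -0.0, 7.5]
width: 0.174
```

```bash
python3 look.py 5 scene top; python3 - <<'E'
from h import *
d=load("scene5");x0,y0,x1,y1=200,110,360,270
cv2.imwrite("pics/scene5c.png",cv2.resize(d["image"][y0:y1,x0:x1,::-1],None,fx=3.7,fy=3.7,interpolation=cv2.INTER_CUBIC))
for n in ("top5","scene5"):
    P=pts(load(n)).reshape(-1,3)
    for a,b in ((.40,.44),(.46,.50),(.54,.58)):
        m=(P[:,0]>a)&(P[:,0]<b)&(abs(P[:,1]+.005)<.09)&(P[:,2]>.02)&(P[:,2]<.08); print(n,a,m.sum(),np.median(P[m,2]) if m.any() else None)
E
```

```text
8.75 [ 0.6737 -0.0069  0.0409] [ 1.0e+00 -7.4e-03  2.0e-04  1.0e-04] [-2.48 -0.04  7.46]
top5 0.4 185 0.05302518988189916
top5 0.46 145 0.05314790472940867
top5 0.54 180 0.05350146302054256
scene5 0.4 306 0.05435372928375847
scene5 0.46 324 0.05408120093851977
scene5 0.54 315 0.054067944854687064
```

View pics/scene5c.png

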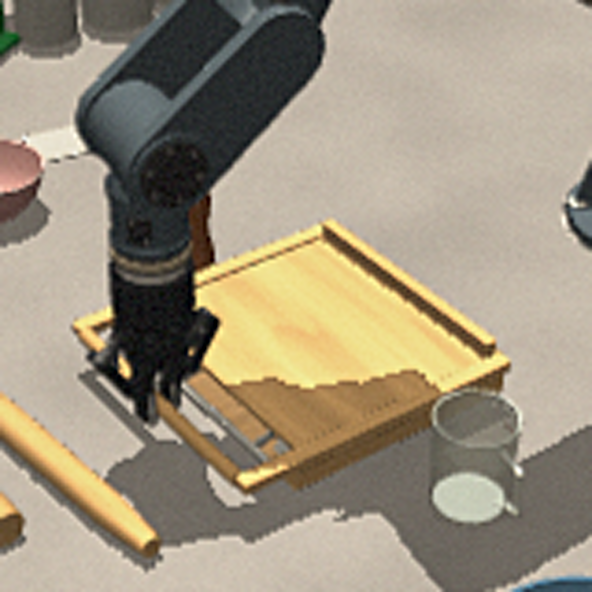

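```bash
python3 arc.py 0 .84 21; cat > ang.py <<'E'
import sys,numpy as np
for i in range(1,len(sys.argv),2):
    x,z=float(sys.argv[i])-.3637,float(sys.argv[i+1])+.0091-.04; print("theta",round(np.arctan2(z,x)-.03225,4),"R",round(np.hypot(x,z),4))
E
python3 ang.py .5312 .2911 .4521 .3274 .5651 .2647 .6439 .1635 .6737 .0409
```

```text
0.040: [-0.0006, 0, -0.0124] cum -0.0006 0.0124
0.080: [-0.0011, 0, -0.0124] cum -0.0018 0.0247
0.120: [-0.0016, 0, -0.0123] cum -0.0034 0.0370
0.160: [-0.0021, 0, -0.0122] cum -0.0056 0.0493
0.200: [-0.0026, 0, -0.0121] cum -0.0082 0.0614
0.240: [-0.0031, 0, -0.0120] cum -0.0113 0.0734
0.280: [-0.0036, 0, -0.0119] cum -0.0148 0.0853
0.320: [-0.0040, 0, -0.0117] cum -0.0189 0.0970
0.360: [-0.0045, 0, -0.0116] cum -0.0234 0.1086
0.400: [-0.0050, 0, -0.0114] cum -0.0284 0.1199
0.440: [-0.0054, 0, -0.0112] cum -0.0338 0.1311
0.480: [-0.0059, 0, -0.0109] cum -0.0396 0.1420
0.520: [-0.0063, 0, -0.0107] cum -0.0459 0.1527
0.560: [-0.0067, 0, -0.0104] cum -0.0527 0.1631
0.600: [-0.0071, 0, -0.0102] cum -0.0598 0.1733
0.640: [-0.0075, 0, -0.0099] cum -0.0673 0.1832
0.680: [-0.0079, 0, -0.0095] cum -0.0752 0.1927
0.720: [-0.0083, 0, -0.0092] cum -0.0835 0.2019
0.760: [-0.0087, 0, -0.0089] cum -0.0922 0.2108
0.800: [-0.0090, 0, -0.0085] cum -0.1012 0.2193
0.840: [-0.0093, 0, -0.0082] cum -0.1105 0.2275
theta 0.9666 R 0.3095
theta 1.2488 R 0.3094
theta 0.8275 R 0.3086
theta 0.4098 R 0.31
theta -0.0 R 0.3102
```

Request:
servo_tool --steps '[[[-0.0006,0,-0.0145],0,-0.9],[[-0.0011,0,-0.0124],0,-0.9],[[-0.0016,0,-0.0123],0,-0.9],[[-0.0021,0,-0.0122],0,-0.9],[[-0.0026,0,-0.0121],0,-0.9]]'

```text
time_s: 9.35
position: [0.6656, -0.0068, 0.1035]
tcp_rot: [1.0, -0.008, 0.0, -0.0]
ft_force: [0.7, -0.1, -2.5]
width: 0.179
```

Request:
servo_tool --steps '[[[-0.0031,0,-0.012],0,-0.9],[[-0.0036,0,-0.0119],0,-0.9],[[-0.004,0,-0.0117],0,-0.9],[[-0.0045,0,-0.0116],0,-0.9],[[-0.005,0,-0.0114],0,-0.9]]'

```text
time_s: 9.85
position: [0.646, -0.0066, 0.1622]
tcp_rot: [1.0, -0.008, 0.001, 0.0]
ft_force: [4.6, -0.5, -1.4]
width: 0.178
```

Request:
servo_tool --steps '[[[-0.0054,0,-0.0112],0,-0.9],[[-0.0059,0,-0.0109],0,-0.9],[[-0.0063,0,-0.0107],0,-0.9],[[-0.0067,0,-0.0104],0,-0.9],[[-0.0071,0,-0.0102],0,-0.9]]'

```text
time_s: 10.35
position: [0.6155, -0.0061, 0.2163]
tcp_rot: [1.0, -0.008, 0.003, 0.0]
ft_force: [5.6, 1.1, 0.2]
width: 0.177
```

```bash
python3 look.py 6
```

```text
10.35 [ 0.6155 -0.0061  0.2163] [ 1.0e+00 -7.6e-03  2.6e-03  1.0e-04] [5.59 1.05 0.16]
```

Request:
servo_tool --steps '[[[-0.0075,0,-0.0099],0,-0.9],[[-0.0079,0,-0.0095],0,-0.9],[[-0.0083,0,-0.0092],0,-0.9],[[-0.0087,0,-0.0089],0,-0.9],[[-0.009,0,-0.0085],0,-0.9]]'

```text
time_s: 10.85
position: [0.5754, -0.0055, 0.2633]
tcp_rot: [1.0, -0.008, 0.005, 0.0]
ft_force: [7.3, 1.5, 3.3]
width: 0.175
```

Request:
servo_tool --steps '[[[0,0,0],0,-0.9]]'

```text
time_s: 10.95
position: [0.5747, -0.0055, 0.2639]
tcp_rot: [1.0, -0.008, 0.004, 0.0]
ft_force: [6.5, 1.4, 4.5]
width: 0.175
```

```bash
python3 look.py 7 top; python3 - <<'E'
from h import *
from bench import sensors
p=sensors.observe()["position"]; import os; os.system(f"python3 ang.py {p[0]} {p[2]}")
P=pts(load("top7")).reshape(-1,3)
q=P[(P[:,0]>.38)&(P[:,0]<.58)&(abs(P[:,1]+.004)<.1)&(P[:,2]>.06)]
n=0
q=q[abs((q[:,2]-.04)-(q[:,0]-.3637)*np.tan(.8))<.03]
for _ in range(4):
    c=q.mean(0); n=np.linalg.svd(q-c)[2][2]; n*=np.sign(n[2]); r=(q-c)@n; q=q[abs(r)<2.5*r.std()+1e-4]
print(np.arctan2(-n[0],n[2]),r.std(),len(q))
E
python3 arc.py .8 .857 3
```

```text
10.95 [ 0.5747 -0.0055  0.2639] [ 1.0e+00 -7.6e-03  4.5e-03  4.0e-04] [6.53 1.36 4.52]
theta 0.8004 R 0.3143
0.7937944050381247 0.002381662076918727 1527
0.819: [-0.0044, 0, -0.0039] cum -0.0044 0.0039
0.838: [-0.0045, 0, -0.0038] cum -0.0089 0.0078
0.857: [-0.0045, 0, -0.0038] cum -0.0134 0.0115
```

Request:
servo_tool --steps '[[[-0.0044,0,-0.0039],0,-0.9],[[-0.0045,0,-0.0038],0,-0.9],[[-0.0045,0,-0.0038],0,-0.9],[[0,0,0],0,-0.9],[[0,0,0],0,-0.9]]'

```text
time_s: 11.5
position: [0.5629, -0.0053, 0.2746]
tcp_rot: [1.0, -0.008, 0.005, 0.0]
ft_force: [8.0, 1.2, 6.0]
width: 0.171
```

```bash
cat > chk.py <<'E'
import sys,os
t=sys.argv[1]; os.system(f"python3 look.py {t} top scene")
from h import *
from bench import sensors
p=sensors.observe()["position"]; os.system(f"python3 ang.py {p[0]} {p[2]}")
for nm in ("top",):
    P=pts(load(nm+t)).reshape(-1,3)
    q=P[(P[:,0]>.38)&(P[:,0]<.56)&(abs(P[:,1]+.004)<.1)&(P[:,2]>.06)]
    q=q[abs((q[:,2]-.04)-(q[:,0]-.3637)*np.tan(.82))<.035]
    for _ in range(5):
        c=q.mean(0); n=np.linalg.svd(q-c)[2][2]; n*=np.sign(n[2]); r=(q-c)@n; q=q[abs(r)<2.5*r.std()+1e-4]
    print(nm,"cam theta",np.arctan2(-n[0],n[2]).round(4),r.std(),len(q))
d=load("scene"+t);x0,y0,x1,y1=220,100,360,250
cv2.imwrite(f"pics/scene{t}c.png",cv2.resize(d["image"][y0:y1,x0:x1,::-1],None,fx=3.7,fy=3.7,interpolation=cv2.INTER_CUBIC))
E
python3 chk.py 8
```

```text
11.5 [ 0.5629 -0.0053  0.2746] [ 1.0e+00 -7.7e-03  5.3e-03  2.0e-04] [8.03 1.2  6.01]
theta 0.853 R 0.3148
top cam theta 0.8405 0.002118862277601734 1467
```

View pics/scene8c.png

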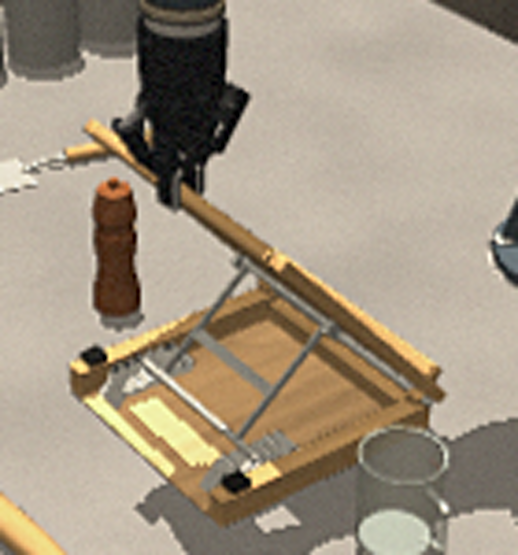

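Request:
servo_tool --steps '[[[0.0022,0,0.0006],0,-0.9],[[0.0022,0,0.0006],0,-0.9],[[0.0015,0,0.0013],0,-0.9],[[0,0,0],0,-0.9]]'

```text
time_s: 12.0
position: [0.5674, -0.0054, 0.2708]
tcp_rot: [1.0, -0.008, 0.003, 0.0]
ft_force: [6.0, 1.8, 3.7]
width: 0.176
```

```bash
python3 chk.py 9
```

```text
12.0 [ 0.5674 -0.0054  0.2708] [ 1.     -0.0076  0.0029  0.    ] [5.98 1.85 3.72]
theta 0.8348 R 0.3147
top cam theta 0.8225 0.0022367234766058897 1447
```

Request:
servo_tool --steps '[[[0.002,0,0.0008],0,-0.9],[[0.0015,0,0.0013],0,-0.9],[[0,0,0],0,-0.9]]'

```text
time_s: 12.4
position: [0.5701, -0.0054, 0.2684]
tcp_rot: [1.0, -0.008, 0.002, 0.0]
ft_force: [4.8, 1.1, 4.2]
width: 0.177
```

```bash
python3 chk.py 10
```

```text
12.4 [ 0.5701 -0.0054  0.2684] [ 1.     -0.0075  0.0018  0.    ] [4.79 1.1  4.17]
theta 0.8233 R 0.3147
top cam theta 0.811 0.0023174444182088904 1422
```

Request:
servo_tool --steps '[[[0.0009,0,0.0005],0,-0.9],[[0.0009,0,0.0005],0,-0.9],[[0,0,0],0,-0.9]]'

```text
time_s: 12.8
position: [0.5708, -0.0055, 0.2678]
tcp_rot: [1.0, -0.007, 0.001, 0.0]
ft_force: [2.3, 1.4, 8.2]
width: 0.176
```

```bash
python3 chk.py 11
```

```text
12.8 [ 0.5708 -0.0055  0.2678] [ 1.0e+00 -7.5e-03  6.0e-04  1.0e-04] [2.25 1.35 8.22]
theta 0.8203 R 0.3146
top cam theta 0.8083 0.002388560513908015 1417
```

Request:
servo_tool --steps '[[[0.0,0,-0.001],0,-0.9],[[0,0,-0.0006],0,-0.9],[[0,0,0],0,-0.9]]'

```text
time_s: 13.2
position: [0.5704, -0.0054, 0.2682]
tcp_rot: [1.0, -0.007, -0.0, -0.0]
ft_force: [2.9, 0.5, 5.6]
width: 0.174
```

```bash
python3 chk.py 12
```

```text
13.2 [ 0.5704 -0.0054  0.2682] [ 1.     -0.0075 -0.     -0.    ] [2.88 0.46 5.64]
theta 0.8216 R 0.3147
top cam theta 0.8077 0.0023157900120862112 1409
```

View pics/scene12c.png

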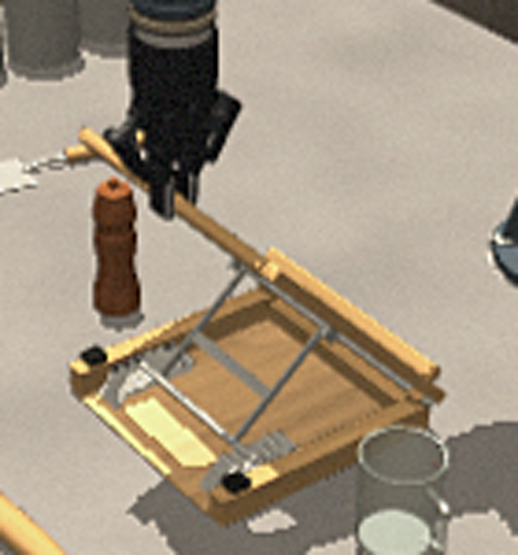

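Request:
servo_tool --steps '[[[0,0,0],0,-0.6],[[0,0,0],0,-0.5],[[0,0,0],0,-0.4],[[0,0,0],0,-0.1],[[0,0,0],0,0.2]]'

```text
time_s: 13.8
position: [0.5698, -0.0054, 0.2672]
tcp_rot: [1.0, -0.007, -0.001, -0.0]
ft_force: [0.8, 0.5, 0.5]
width: 0.595
```

```bash
python3 chk.py 13; python3 look.py 13 wrist
```

```text
13.8 [ 0.5698 -0.0054  0.2672] [ 1.0e+00 -7.5e-03 -1.0e-03 -1.0e-04] [0.81 0.54 0.52]
theta 0.8211 R 0.3141
top cam theta 0.8087 0.0021746890162942473 1393
13.9 [ 0.5702 -0.0055  0.2676] [ 1.0e+00 -7.5e-03 -5.0e-04 -0.0e+00] [ 0.8  -0.2   0.46]
```

View pics/wrist13.png

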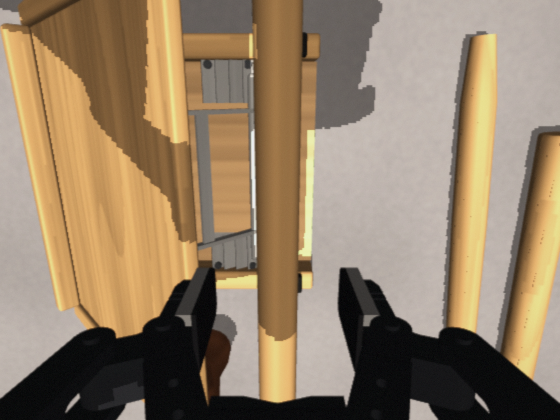

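Released: the rail (cols 258–298) stands clear between the open pads (cols 215 and 340), and the board angle has not changed. Withdrawing upward.

Request:
servo_tool --steps '[[[0,0,-0.01],0,0.2],[[0,0,-0.02],0,0.2],[[0,0,-0.03],0,0.2],[[0,0,-0.03],0,0.2],[[0,0,-0.03],0,0.2]]'

```text
time_s: 14.45
position: [0.5704, -0.0054, 0.3899]
tcp_rot: [1.0, -0.007, 0.0, 0.0]
ft_force: [0.9, 0.2, 0.0]
width: 0.6
```

Request:
servo_tool --steps '[[[-0.01,0,-0.02],0,0.2],[[0,0,0],0,0.2],[[0,0,0],0,0.2]]'

```text
time_s: 14.75
position: [0.5604, -0.0052, 0.4081]
tcp_rot: [1.0, -0.008, 0.001, 0.0]
ft_force: [-0.5, -0.1, -0.1]
width: 0.6
```

```bash
python3 chk.py 14; python3 - <<'E'
from h import *
a=load("top0")["image"].astype(int);b=load("top14")["image"].astype(int)
E
```

```text
14.75 [ 0.5604 -0.0052  0.4081] [ 1.0e+00 -7.5e-03  5.0e-04  1.0e-04] [-0.51 -0.11 -0.07]
theta 1.0568 R 0.4237
top cam theta 0.8049 0.002207470846219177 1900
```

View pics/scene14.png

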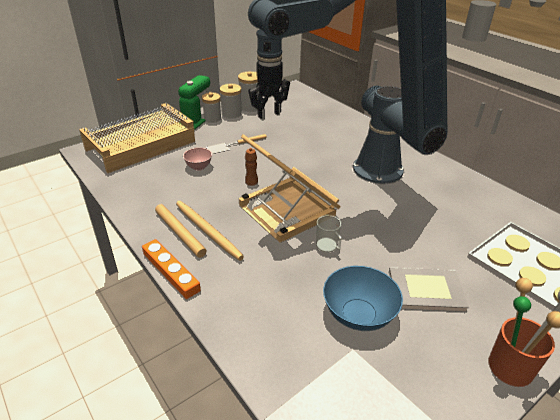

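View pics/top14.png

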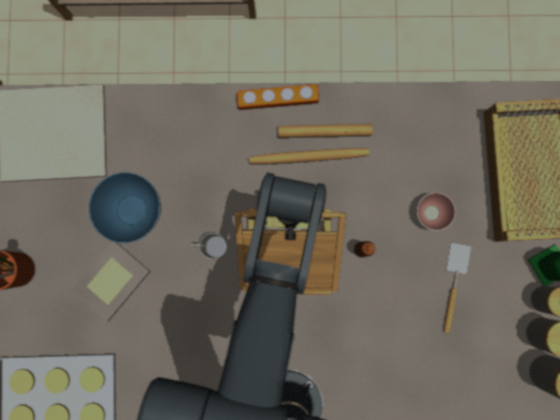

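```bash
python3 -c "
from bench import arm
print(arm.close_job())"
```

```text
the job is handed in; nothing more can be done
None
```

The board is propped in its second notch from the bottom and let go, and the job is handed in. It took about 15 s of the 72 s allowed.

- **Moves:** I gripped the round top rail with the board in notch 4 (about 0.97 rad). I raised it to about 1.25 rad, where the picture showed the prop's foot off the front of the rack. Then I lowered it flat: the camera showed the panel level, and the arm felt it reach its pads. I raised it again to about 0.84–0.85 rad and eased it down until the prop took the load. That left about 4 N along the arc at the rail, which I relaxed before opening the fingers.
- **Last checks:** The camera put the board at 0.805–0.809 rad before and after release, against the 0.755–0.846 window and the nominal 0.801 for notch 2. The wrist force was near zero, the gripper stands well above the rail, and the bystanders look unmoved in the top and scene pictures.
- **Disagreement:** On the second raise the angle worked out from the arm's position ran about 0.012 rad above the camera's (0.821 against 0.808). Its radius was also about 4–5 mm too large, so the rail probably slipped a little in the pads. Both readings lie inside the notch 2 window.
- **Not measured:** I had no direct reading of the force on the prop. From the 4 N plus the board's weight, with the threefold loading, I estimate about 17 N, under the 40 N limit.

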